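# Hang the draining basket on its drip stand

## Robot

A 7-joint arm with a two-finger parallel gripper is mounted at the origin on a cart in front of the work surface, level with it; the furniture and walls round the work are solid. World frame = base frame: x ahead of the robot, y to its left, z up, the work surface at z = 0. Lengths are in mm, angles in rad, forces in N, time in s.
With the tool pointing down it reaches from about 425 to 975 mm from the base axis. Payload 16.7 kg.
Tool frame: the origin (TCP) lies midway between the tips of the shut fingers; the grasp point (between the pads) lies 19 mm behind it; z points along the fingers, y is the line along which they close (so a half turn about z gives the same grasp; the last joint's range is limited). The gripper opens to 85 mm and grips with 20 to 120 N. Pads are 22 mm wide; open, the fingers measure 114 mm over their backs; the gripper's body (76 mm by 85 mm) begins 54 mm behind the grasp point. The pads swing forward as they close: fully open they stand 13 mm farther back than shut.
Start: joints at [-1.379, 0.426, 0.074, 1.606, -0.034, 1.111, -0.067], TCP at [226.252, 635.913, 231.302] pointing down, gripper open.
Joint ranges: [-2.85, 2.85], [-0.5, 2.14], [-1.23, 1.37], [0.21, 2.46], [-1.02, 4.16], [0.16, 2.05], [-2.73, 2.73]. Speed limits (rad/s): [1.89, 1.89, 2.39, 2.39, 3.01, 3.01, 3.01].

## Interface

Orientations are given as a unit quaternion [w, x, y, z].
In Python, from plant import r gives the robot as it stands.
- The arm moves only by the tool send_rows, never from a script. Its argument "increments" is a list of rows, each a list of 3 entries, a list of its own where there are three numbers: the closure, from -1 (fully open) to 1 (shut), then the shift along the tool's x, y, z in units of 40 mm (1.0 is 40 mm), then the turn about the tool's z in units of 5 degrees (1.0 is 5 degrees). A call has 1 to 12 rows; each row shifts and turns the commanded pose from where the row before left it, along the tool's axes as they then stand; what a row does not reach is not made up. A row lasts 1/10 s, in which the tool goes at most 50 mm and 8.59 degrees, less where a joint would pass 70% of its speed; a pose out of reach is approached as far as the arm can. A call is refused whole if a number of a shift passes 1 or a number of a turn 1, either way. A call with a gripper value outside its range is refused whole. The fingers move at their own pace and stop on an object; "squeeze" is the grip in N (left out, the last holds). Time passes only in rows, so rows that do not move let the fingers close. It gives the time, the measured TCP pose, the force, the opening and the grip force at its end, in the units of the state.
- r.get_obs(): the state, without advancing time (a new reading comes with each control period).
- r.get_image(name): name is "scene" or "side" or "wrist"; returns a dict with "image" (400x640x3 uint8, red, green, blue), "range_z" (400x640 float32, mm along the optical axis (not along the pixel's ray), 0 where there is no reading), "fx", "fy", "cx", "cy" (pixels), "dist" ([k1, k2, p1, p2, k3] as OpenCV has them; the pictures are not rectified), "rvec" (rotation vector, rad) and "tvec" (3), from world to camera coordinates, as OpenCV has them. Camera axes: x right, y down, z forward; pixel columns grow to the right and rows downward; lengths in mm; the calibration is good to about 2 mm. A picture is of the moment at which its call begins.
- r.sign_off(): hands the job in; it is judged then, once.
The state is a dict: "t": time; "joint_pos": joint angles; "dq": joint speeds; "joint_efforts": joint torques, N m; "tool_pos": TCP position; "ee_rot": TCP orientation; "wrist_force": force on the tool from outside, world axes, zero at the start; "ft_torque": the same for the moment, N m; "opening": finger opening in mm; "finger_force": force on a finger pad.
Only numpy, scipy, OpenCV 4.12 (cv2) and the standard library are available. Lean on these libraries where they do the work, as an engineer would, in place of code of your own. Each camera call takes 0.05 s, during which the arm holds its last target. There are 200 camera calls.

## Task

Take the small wire basket with the bronze fragment in it and hang it by its handle on the hook of the drip stand, with the handle down in the bend of the hook and the basket hanging free and about level over the tray. Keep the fragment in the basket, and do not knock the dish, the vial or the tub of cotton buds away or over.

Things in the scene. Friction and masses are not known exactly. Their poses are not given: they have to be found in the camera images.
- basket: Loose open wire basket on the desk or partly on a flat sheet of paper, 120 (x) x 90 (y) x 40 mm high, 0.11 to 0.23 kg, with a rigid wire handle (bail) over it in its plane x = 0 and a blue finger grip on the handle's middle. Origin: centre of its underside, z up. Same either way round (half turn about z).
- bail_mid (a point): Underside of the handle's wire at its middle, (0, 0, 125) mm in the basket's frame; this rests on the hook. 6 mm wire: uprights at y = +-43.5 mm to z = 108, then sloping up to the middle. The window under it is open along x, from the rim (z = 40) to z = 125. Axes as the basket's.
- grip (a point): Point inside the blue plastic finger grip, (0, 0, 154) mm in the basket's frame, 29 mm above bail_mid, 17 mm under the grip's top. The grip measures 14 (x) x 30 (y) x 42 mm, z = 129 to 171; it can be grasped across either width. Axes as the basket's.
- fragment: Corroded green bronze piece, 82 x 36 x 8 mm (long along its own y), 0.06 kg, lying loose on the basket's floor (3 mm thick). Origin: centre of its underside.
- stand: Drip stand, fixed: white tray 165 x 130 x 14 mm (x = -95 to +70 mm), a 10 mm steel post behind it at x = +92 mm, and from the post's top a hook of 8 mm round bar running over the tray in the plane y = 0. The hook's open end points to the stand's -x, roughly toward the robot. Nothing is above the hook. Origin: on the desk straight under the hook's seat, z up.
- seat (a point): Top of the hook's bar at the middle of its level seat (x = -12 to +14 mm), (0, 0, 190) mm in the stand's frame, axes as the stand's. Behind, the bar rises to z = 203 at the post (x = +84); in front it turns up to the tip. 168 mm are free between the bar and the tray's rim below.
- hook_tip (a point): Top of the red ball (11 mm) on the hook's upturned open end, (-34, 0, 217) mm in the stand's frame: 27 mm higher than the seat. The handle must pass over it.
- dish: Bystander: loose round clear dish with small fragments, 60 mm across, 12 mm high, lying left of the basket. Origin: centre of its underside.
- vial: Bystander: loose glass vial with black cap, 22 mm across, 56 mm high, standing. Origin: centre of its underside.
- buds: Bystander: loose clear round tub of cotton buds, 77 mm across, 82 mm high, standing at the back. Origin: centre of its underside.

How it is judged:
By the outcome, as a careful person would: the job done as asked, in the order asked, and still so for the second after the job is handed in, with the robot touching nothing.
It also fails if it takes over 37 s, if anything falls off the work surface, if the arm or the gripper's body presses on something with over 40 N, if the wrist force passes 120 N, or if a joint passes its speed limit or range.

## Working session

There is one attempt and no reset: what is moved stays moved. The work goes in short steps, Python scripts to look and compute and a tool call to move; the robot and the scene stay as the last step left them, time stands still between calls to the robot, and variables do not carry over. Pictures are saved under pics/ and viewed, at most 10 in all, crops included, and the job is handed in when it is done.

Besides the shell and the picture viewer there is one more tool, called after "Emit:" as name(argument=value, ...), one argument or row to a line, values as JSON. send_rows: Moves the arm, as the interface text tells. Its arguments: {"type":"object","properties":{"increments":{"type":"array","items":{"type":"array"}},"squeeze":{"type":"number"}},"required":["increments"]}

```bash
mkdir -p pics; ls
cat > h.py <<'E'
import numpy as np, cv2, pickle
from plant import r
from scipy.spatial.transform import Rotation as R
def snap(n,f):
    d=r.get_image(n); cv2.imwrite(f'pics/{f}.png',d['image'][:,:,::-1]); pickle.dump(d,open(f'pics/{f}.pkl','wb')); return d
def load(f): return pickle.load(open(f'pics/{f}.pkl','rb'))
def cloud(d):
    K=np.array([[d['fx'],0,d['cx']],[0,d['fy'],d['cy']],[0,0,1.]])
    v,u=np.mgrid[0:400,0:640]
    n=cv2.undistortPoints(np.stack([u,v],-1).reshape(-1,1,2).astype(float),K,np.array(d['dist'],float)).reshape(400,640,2)
    z=d['range_z'][...,None].astype(float)
    c=np.concatenate([n*z,z],-1)
    Rm=cv2.Rodrigues(np.array(d['rvec'],float))[0]
    w=(c-np.array(d['tvec'],float).ravel())@Rm
    w[d['range_z']==0]=np.nan
    return w
E
python3 - <<'E'
from h import *
a=snap('scene','s0');b=snap('side','d0')
o=r.get_obs();print(o['t'],o['tool_pos'],o['ee_rot'],R.from_quat(np.roll(o['ee_rot'],-1)).as_matrix().round(3))
E
```

```text
pics
0.1 [226.13086548 635.59576925 230.66008825] [-7.48644511e-05  1.70077632e-01  9.85430480e-01 -6.01597450e-04] [[-0.942  0.335 -0.   ]
 [ 0.335  0.942 -0.001]
 [-0.    -0.001 -1.   ]]
```

View pics/s0.png

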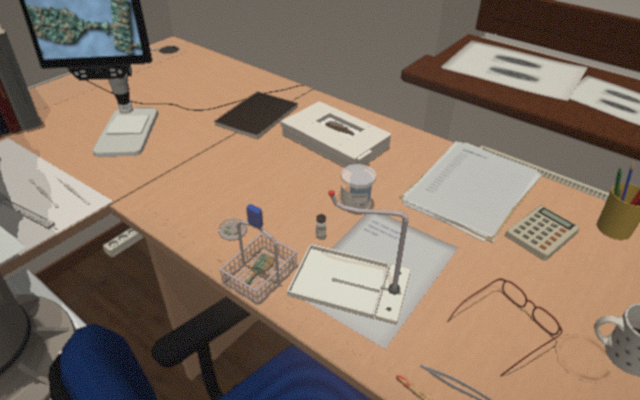

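View pics/d0.png

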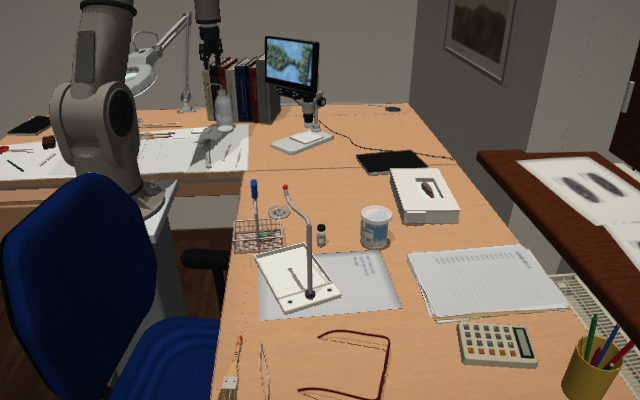

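The scene picture shows the grip at about (255,216), the basket at (258,265), the red tip at (332,193) and the post at (405,215) to (395,290). In the side picture the grip is at (254,190), the tip at (285,187) and the post base at (310,295). Next I'll turn these into positions.

Run:
```python
from h import *
for f,boxes in (('s0',dict(grip=(240,200,270,232),tip=(325,186,340,200),basket=(215,200,300,305),stand=(285,185,412,325),dish=(216,215,248,242),vial=(312,212,330,242),buds=(335,160,380,212))),('d0',dict(grip=(245,175,262,215),tip=(280,181,290,192),basket=(230,175,288,256),stand=(250,185,345,315),dish=(266,203,292,220),vial=(314,222,328,248),buds=(358,203,394,250)))):
    d=load(f);w=cloud(d);im=d['image'].astype(int)
    hsv=cv2.cvtColor(d['image'],cv2.COLOR_RGB2HSV)
    for k,(x0,y0,x1,y1) in boxes.items():
        p=w[y0:y1,x0:x1].reshape(-1,3);c=hsv[y0:y1,x0:x1].reshape(-1,3)
        ok=~np.isnan(p[:,0])
        if k=='grip': m=ok&(c[:,0]>100)&(c[:,0]<130)&(c[:,1]>120)&(p[:,2]>100)
        elif k=='tip': m=ok&((c[:,0]<8)|(c[:,0]>172))&(c[:,1]>140)&(p[:,2]>150)
        elif k=='basket': m=ok&(p[:,2]>33)&(p[:,2]<46)
        elif k=='stand': m=ok&(p[:,2]>8)&(p[:,2]<19)
        else: m=ok&(p[:,2]>6)
        q=p[m]
        if len(q)<5: print(f,k,len(q));continue
        print(f,k,len(q),np.median(q,0).round(1),np.percentile(q,3,0).round(),np.percentile(q,97,0).round())
        if k in('basket','stand','grip'):
            rc=cv2.minAreaRect(q[:,:2].astype(np.float32));print('   rect',rc)
        if k=='stand':
            b=p[ok&(p[:,2]>60)&(p[:,2]<240)]
            for z in (70,100,130,160,190,200,210):
                s=b[abs(b[:,2]-z)<8]
                if len(s):print('   z',z,len(s),np.median(s,0).round(1),s.min(0).round(),s.max(0).round())
```

```text
s0 grip 47 [ 422.  -214.4  168.7] [ 419. -224.  166.] [ 426. -203.  171.]
   rect ((422.0355529785156, -213.1734161376953), (8.009483337402344, 21.4592342376709), 2.5588440895080566)
s0 tip 22 [ 496.8 -322.8  213.3] [ 494. -326.  210.] [ 501. -318.  216.]
s0 basket 414 [ 416.5 -219.4   37.8] [ 363. -259.   34.] [ 485. -166.   42.]
   rect ((424.2916259765625, -211.7357177734375), (122.53914642333984, 93.0975570678711), 4.172660827636719)
s0 stand 1911 [ 528.9 -423.    12.4] [ 430. -470.    9.] [ 796. -247.   17.]
   rect ((631.14892578125, -300.7191162109375), (396.29974365234375, 240.37559509277344), 19.972843170166016)
   z 70 95 [ 682.6 -265.1   73.1] [ 535. -445.   62.] [ 715. -230.   78.]
   z 100 39 [ 537.9 -441.3   98.3] [ 535. -445.   92.] [ 544. -435.  107.]
   z 130 43 [ 538.2 -441.5  130.7] [ 535. -446.  122.] [ 543. -435.  138.]
   z 160 42 [ 538.5 -441.6  160. ] [ 536. -445.  153.] [ 543. -436.  168.]
   z 190 333 [ 517.9 -379.   190.5] [ 497. -445.  182.] [ 545. -324.  198.]
   z 200 217 [ 529.2 -411.2  197.2] [ 496. -443.  192.] [ 545. -317.  207.]
   z 210 53 [ 497.2 
[... 950 characters left out ...]
.   62.] [ 546. -164.   78.]
   z 100 47 [ 539.9 -441.2   99.6] [ 424. -446.   92.] [ 546. -164.  108.]
   z 130 61 [ 538.5 -439.4  128.6] [ 418. -444.  122.] [ 547. -216.  138.]
   z 160 68 [ 431.9 -227.3  160.1] [ 420. -444.  153.] [ 547. -219.  168.]
   z 190 140 [ 519.6 -382.2  191.5] [ 499. -446.  182.] [ 547. -327.  198.]
   z 200 131 [ 529.4 -407.6  198.3] [ 498. -444.  192.] [ 547. -322.  208.]
   z 210 44 [ 502.  -325.4  206.7] [ 496. -435.  202.] [ 542. -319.  217.]
d0 dish 145 [477.2 -99.1  11.6] [ 448. -357.    6.] [510. -50. 190.]
d0 vial 164 [ 581.8 -242.8   35.9] [ 573. -247.    7.] [ 590. -228.   57.]
d0 buds 1016 [ 713.6 -250.7   63.4] [ 683. -267.   10.] [ 747. -203.   84.]
```

Run:
```python
import cv2
a=cv2.imread('pics/s0.png')[150:330,200:420];b=cv2.imread('pics/d0.png')[165:320,220:400]
cv2.imwrite('pics/c0.png',cv2.resize(a,None,fx=3.4,fy=3.3,interpolation=cv2.INTER_CUBIC))
cv2.imwrite('pics/c1.png',cv2.resize(b,None,fx=4,fy=3.8,interpolation=cv2.INTER_CUBIC))
```

```text
(no output)
```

View pics/c0.png

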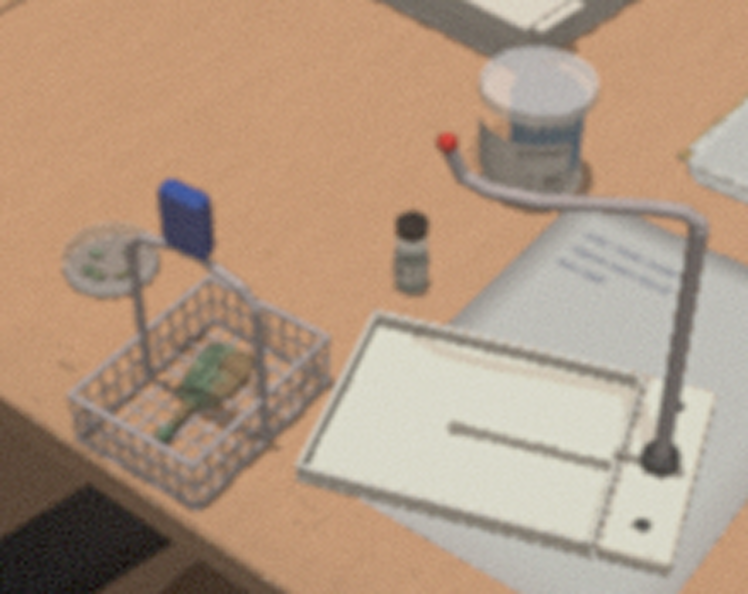

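The enlarged crop shows the bail running across the basket's short width, with the blue grip at its middle, and the hook opening towards the robot's left. I get the grip at about (425,-214) with yaw +4°, the seat at about (510,-355), and stand +x at -71°. I'll grip across the 30 mm width so the fingers stay clear of the hook. Before moving I'll check the travel path for obstacles.

```bash
cat >> h.py <<'E'
def plan(dest,o=None):
    "shift in tool axes, mm, from the measured pose, and yaw of tool y (deg)"
    o=o or r.get_obs();M=R.from_quat(np.roll(o['ee_rot'],-1)).as_matrix()
    print('t',round(o['t'],2),'tcp',o['tool_pos'].round(1),'yawY',np.degrees(np.arctan2(M[1,1],M[0,1])).round(2),'tool shift/40',(M.T@(np.array(dest)-o['tool_pos'])/40).round(3),'q',np.round(o['joint_pos'],2),'F',np.round(o['wrist_force'],1),'open',round(float(o['opening']),1),round(float(np.max(o['finger_force'])),1))
E
python3 - <<'E'
from h import *
for f in('s0','d0'):
    w=cloud(load(f)).reshape(-1,3);w=w[~np.isnan(w[:,0])]
    m=(w[:,2]>60)&(w[:,0]>150)&(w[:,0]<800)&(w[:,1]>-500)&(w[:,1]<750)
    q=w[m];g=np.floor(q[:,:2]/60).astype(int)
    for k in np.unique(g,axis=0):
        s=q[(g==k).all(1)]
        if len(s)>8:print(f,k*60,len(s),s[:,2].min().round(),s[:,2].max().round())
plan([450,-214,231])
E
```

```text
s0 [ 360 -240] 174 123.0 170.0
s0 [ 360 -180] 26 61.0 117.0
s0 [360 600] 614 60.0 247.0
s0 [360 660] 352 60.0 212.0
s0 [ 420 -300] 103 60.0 123.0
s0 [ 420 -240] 219 117.0 172.0
s0 [ 420 -180] 50 62.0 121.0
s0 [420 420] 1643 192.0 373.0
s0 [420 480] 507 217.0 372.0
s0 [420 600] 691 60.0 266.0
s0 [420 660] 26 77.0 267.0
s0 [ 480 -480] 332 62.0 203.0
s0 [ 480 -420] 189 182.0 202.0
s0 [ 480 -360] 164 182.0 216.0
s0 [480 300] 57 194.0 269.0
s0 [480 360] 2384 188.0 371.0
s0 [480 420] 822 189.0 372.0
s0 [ 540 -480] 81 62.0 200.0
s0 [540 240] 108 228.0 309.0
s0 [540 300] 2321 192.0 372.0
s0 [540 360] 431 89.0 371.0
s0 [540 420] 444 60.0 156.0
s0 [540 480] 26 80.0 129.0
s0 [600 240] 104 228.0 343.0
s0 [600 300] 197 261.0 370.0
s0 [600 420] 80 72.0 155.0
s0 [600 540] 9 61.0 76.0
s0 [ 660 -300] 203 60.0 84.0
s0 [ 660 -240] 230 61.0 84.0
s0 [ 720 -300] 110 72.0 85.0
s0 [ 720 -240] 165 78.0 84.0
d0 [120 660] 35 67.0 204.0
d0 [120 720] 86 61.0 212.0
d0 [180 540] 629 60.0 503.0
d0 [180 600] 312 301.0 502.0
d0 [180 660] 407 62.0 305.0
d0 [180 720] 70 65.0 238.0
d0 [240 540] 441 60.0 502.0
d0 [240 60
[... 520 characters left out ...]
187.0 203.0
d0 [ 480 -360] 89 184.0 217.0
d0 [480 300] 13 201.0 262.0
d0 [480 360] 726 192.0 389.0
d0 [480 420] 295 196.0 387.0
d0 [ 540 -480] 224 61.0 204.0
d0 [540 240] 44 230.0 326.0
d0 [540 300] 866 195.0 394.0
d0 [540 360] 187 108.0 391.0
d0 [540 420] 277 60.0 197.0
d0 [540 480] 12 110.0 141.0
d0 [600 240] 51 231.0 357.0
d0 [600 300] 185 232.0 395.0
d0 [600 420] 140 63.0 188.0
d0 [600 480] 143 62.0 240.0
d0 [ 660 -300] 157 61.0 85.0
d0 [ 660 -240] 132 75.0 85.0
d0 [ 720 -300] 116 60.0 85.0
d0 [ 720 -240] 119 80.0 85.0
t 0.1 tcp [226.1 635.6 230.7] yawY 70.42 tool shift/40 [-1.2393e+01 -1.8135e+01  1.4000e-02] q [-1.38  0.43  0.07  1.61 -0.03  1.11 -0.07] F [-0.5 -0.5 -0.8] open 85.0 0.0
```

Run:
```python
from h import *
w=cloud(load('d0'))
for u,v in((223,80),(223,95),(223,110),(223,125),(208,60),(208,75),(200,150),(208,20)): print(u,v,w[v-1:v+2,u-1:u+2].reshape(-1,3)[4].round())
q=w.reshape(-1,3);q=q[~np.isnan(q[:,0])]
for a in (100,180,240,300):
  for y in (360,420,480,540,600,640,700):
    s=q[(q[:,0]>a)&(q[:,0]<a+60)&(q[:,1]>y)&(q[:,1]<y+60)&(q[:,2]>20)]
    if len(s): print(a,y,np.histogram(s[:,2],[20,60,100,150,200,230,260,300,400,600])[0])
```

```text
223 80 [252. 703. 176.]
223 95 [264. 580. 149.]
223 110 [262. 555.  96.]
223 125 [254. 566.  30.]
208 60 [219. 588. 285.]
208 75 [190. 720. 195.]
200 150 [187. 390.  -0.]
208 20 [232. 597. 431.]
180 540 [ 33  32  32  10   5  21  63 193 273]
180 600 [  0   0   0   0   0   0   0 175 137]
180 640 [ 0  0  1  4  1  9 26 12  0]
180 700 [ 42  54 123 148  84  29   0   0   0]
240 540 [134 136 160  45   0   0   0   7  93]
240 600 [  0   0   1   0   0   0   0 119 170]
240 640 [ 46  45  99 116  49  10  43  71   2]
240 700 [ 0  2 26 55 68 32  0  4  0]
300 640 [117 133 170 163 108  32   0   0   0]
300 700 [ 2  1  0  0  0 38  0  0  0]
```

Emit:
send_rows(
  increments=[
    [-1,[0,0,-0.5],-0.95],
    [-1,[0,0,-0.5],-0.95],
    [-1,[0,0,-0.5],-0.95],
    [-1,[0,0,-0.5],-0.95],
    [-1,[0,0,0],-0.96],
    [-1,[-0.19,-1,0],0],
    [-1,[-0.19,-1,0],0],
    [-1,[-0.19,-1,0],0],
    [-1,[-0.19,-1,0],0],
    [-1,[-0.19,-1,0],0],
    [-1,[-0.19,-1,0],0],
    [-1,[-0.19,-1,0],0],
  ],
)

```text
t: 1.3
tool_pos: [300.0, 358.8, 311.1]
ee_rot: [-0.0, -0.037, 0.999, -0.0]
wrist_force: [1.7, 1.3, 0.4]
opening: 85.4
finger_force: 0.0
```

```bash
python3 -c "
from h import *
plan([445,120,311])"
```

```text
t 1.3 tcp [300.  358.8 311.1] yawY 94.21 tool shift/40 [-3.176e+00 -6.219e+00  2.000e-03] q [-1.11  0.01  0.1   1.95 -0.    1.18  0.63] F [1.7 1.3 0.4] open 85.4 0.0
```

Emit:
send_rows(
  increments=[
    [-1,[-0.45,-0.89,0],0],
    [-1,[-0.45,-0.89,0],0],
    [-1,[-0.45,-0.89,0],0],
    [-1,[-0.45,-0.89,0],0],
    [-1,[-0.45,-0.89,0],0],
    [-1,[-0.45,-0.89,0],0],
    [-1,[-0.45,-0.89,0],0],
    [-1,[-0.04,-0.85,0],0],
    [-1,[-0.04,-0.85,0],0],
    [-1,[-0.04,-0.85,0],0],
    [-1,[-0.04,-0.85,0],0],
    [-1,[-0.04,-0.85,0],0],
  ],
)

```text
t: 2.5
tool_pos: [464.1, -49.1, 311.3]
ee_rot: [-0.0, -0.037, 0.999, 0.0]
wrist_force: [-0.1, 0.4, -0.4]
opening: 85.7
finger_force: 0.0
```

```bash
python3 -c "
from h import *
plan([425,-150,280]);snap('wrist','w1')"
```

```text
t 2.5 tcp [464.1 -49.1 311.3] yawY 94.21 tool shift/40 [ 1.16  -2.445  0.781] q [-0.64 -0.02  0.61  1.98  0.01  1.18  1.61] F [-0.1  0.4 -0.4] open 85.7 0.0
```

View pics/w1.png

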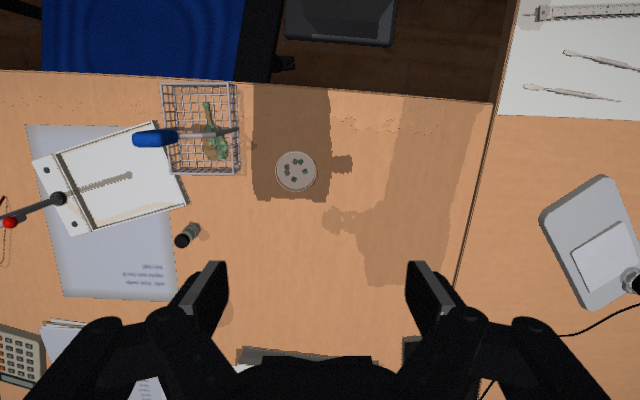

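The wrist picture shows the grip at about (155,137), the basket at (160-240, 82-175), the red tip at (10,222) and the post base near (60,198). I'll measure these three more precisely.

Run:
```python
from h import *
d=load('w1');w=cloud(d);hsv=cv2.cvtColor(d['image'],cv2.COLOR_RGB2HSV)
b=(hsv[...,0]>100)&(hsv[...,0]<130)&(hsv[...,1]>120)&(w[...,2]>120)&(w[...,2]<180)
q=w[b];print(len(q),q.min(0).round(),q.max(0).round())
t=q[q[:,2]>167];print('top',len(t),t.mean(0).round(1),cv2.minAreaRect(t[:,:2].astype(np.float32)))
s=w[70:185,150:250].reshape(-1,3);s=s[(s[:,2]>35)&(s[:,2]<44)];print('rim',len(s),cv2.minAreaRect(s[:,:2].astype(np.float32)))
rd=((hsv[...,0]<6)|(hsv[...,0]>174))&(hsv[...,1]>150)&(w[...,2]>190)&(w[...,2]<230);rd[:,100:]=False
print('tip',w[rd].mean(0).round(1),w[rd].max(0).round(1))
k=w[180:235,0:80].reshape(-1,3);k=k[(k[:,2]>180)&(k[:,2]<210)]
for z in np.percentile(k[:,1],[2,98]): print(z)
v=cv2.fitLine(k[:,:2].astype(np.float32),cv2.DIST_HUBER,0,.01,.01).ravel();print('bar',v,np.degrees(np.arctan2(v[1],v[0])))
```

```text
667 [ 418. -224.  133.] [ 432. -195.  172.]
top 398 [ 425.1 -209.1  170. ] ((424.9685363769531, -209.9110565185547), (12.760427474975586, 28.484081268310547), 3.8231706619262695)
rim 919 ((425.3222351074219, -210.32699584960938), (121.80876922607422, 93.24573516845703), 2.7086987495422363)
tip [ 498.5 -317.8  213.5] [ 504.  -313.2  217.6]
-356.5598054333623
-315.6347605710736
bar [ 3.4284964e-01 -9.3939030e-01  5.0163339e+02 -3.2750369e+02] -69.94941
```

Emit:
send_rows(
  increments=[
    [-1,[0.25,-0.79,0.3],0],
    [-1,[0.25,-0.79,0.3],0],
    [-1,[0.25,-0.79,0.3],0],
    [-1,[0.25,-0.79,0.3],0],
    [-1,[0.27,-0.78,0.3],0],
    [-1,[0,0,0],0],
    [-1,[0,0,0.7],0],
  ],
)

```text
t: 3.25
tool_pos: [426.4, -209.6, 224.9]
ee_rot: [0.002, -0.036, 0.999, -0.0]
wrist_force: [1.8, 0.9, -0.3]
opening: 85.6
finger_force: 0.0
```

```bash
python3 -c "
from h import *
plan([425,-210,137]);snap('wrist','w2')"
```

```text
t 3.25 tcp [ 426.4 -209.6  224.9] yawY 94.11 tool shift/40 [ 0.045 -0.006  2.197] q [-0.42  0.11  0.82  2.08 -0.1   0.98  2.09] F [ 1.8  0.9 -0.3] open 85.6 0.0
```

View pics/w2.png

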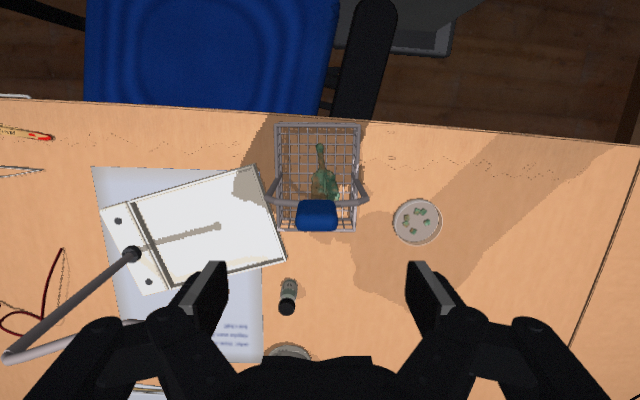

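The grip at (317,214) is centred between the fingers, so I'll descend and close.

Emit:
send_rows(
  increments=[
    [-1,[0.02,0,0.7],0],
    [-1,[0.02,0,0.7],0],
    [-1,[0,0,0.6],0],
    [-1,[0,0,0.2],0],
    [-1,[0,0,0],0],
    [1,[0,0,0],0],
    [1,[0,0,0],0],
    [1,[0,0,0],0],
    [1,[0,0,0],0],
    [1,[0,0,0],0],
    [1,[0,0,0],0],
    [1,[0,0,0],0],
  ],
  squeeze=70,
)

```text
t: 4.5
tool_pos: [424.1, -209.2, 136.0]
ee_rot: [0.001, -0.037, 0.999, -0.0]
wrist_force: [-0.5, -1.2, 8.7]
opening: 29.2
finger_force: 69.9
```

Emit:
send_rows(
  increments=[
    [1,[0,0,-0.2],0],
    [1,[0,0,-0.4],0],
    [1,[0,0,-0.5],0],
    [1,[0,0,-0.6],0],
    [1,[0,0,-0.6],0],
    [1,[0,0,-0.4],0],
    [1,[0,0,-0.3],0],
    [1,[0,0,0],0.5],
    [1,[0,0,0],0.7],
    [1,[0,0,0],0.8],
    [1,[0,0,0],0.8],
    [1,[0,0,0],0.8],
  ],
)

```text
t: 5.7
tool_pos: [423.3, -208.6, 255.3]
ee_rot: [-0.0, 0.121, 0.993, 0.0]
wrist_force: [0.0, -0.9, -2.6]
opening: 28.7
finger_force: 69.5
```

Emit:
send_rows(
  increments=[
    [1,[0,0,0],0.8],
    [1,[0,0,0],0.8],
    [1,[0,0,0],0.8],
    [1,[0,0,0],0.8],
    [1,[0,0,0],0.8],
    [1,[0,0,0],0.8],
    [1,[0,0,0],0.8],
    [1,[0,0,0],0.8],
    [1,[0,0,0],0.8],
    [1,[0,0,0],0.8],
    [1,[0,0,0],0.8],
    [1,[0,0,0],0.8],
  ],
)

```text
t: 6.9
tool_pos: [423.3, -208.6, 255.3]
ee_rot: [-0.0, 0.515, 0.857, -0.0]
wrist_force: [-0.0, 0.2, -2.2]
opening: 28.9
finger_force: 69.5
```

Emit:
send_rows(
  increments=[
    [1,[0,0,0],0.8],
    [1,[0,0,0],0.6],
    [1,[0,0,0],0.3],
    [1,[0,0,0],0],
    [1,[0,0,0],0],
  ],
)

```text
t: 7.4
tool_pos: [423.6, -208.6, 255.3]
ee_rot: [-0.0, 0.575, 0.818, -0.0]
wrist_force: [-0.4, 0.7, -3.1]
opening: 29.1
finger_force: 69.5
```

```bash
python3 -c "
from h import *
plan([466,-231,256]);a=snap('scene','s2');b=snap('side','d2')
c=np.hstack([cv2.resize(a['image'][150:330,200:420],(400,330)),cv2.resize(b['image'][140:320,220:420],(400,330))])
cv2.imwrite('pics/m2.png',c[:,:,::-1])"
```

```text
t 7.4 tcp [ 423.6 -208.6  255.3] yawY 19.79 tool shift/40 [-0.886  0.809 -0.017] q [-0.54  0.06  0.92  2.05 -0.05  1.05  0.75] F [-0.4  0.7 -3.1] open 29.1 69.5
```

View pics/m2.png

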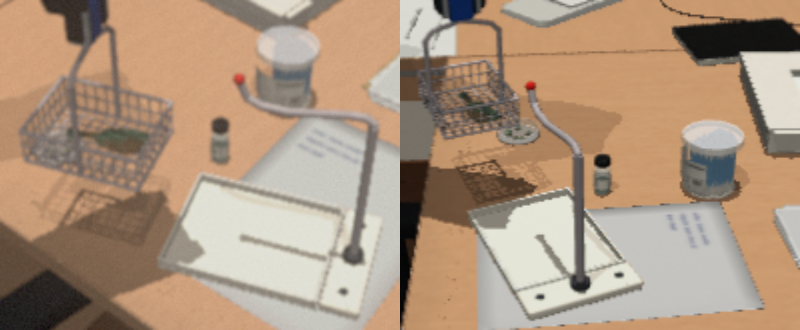

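The basket is lifted, about level and turned, with the fragment in it. Next I'll refine the tip and post positions by correcting for the visible surface.

Run:
```python
from h import *
T=[];P=[]
for f in('s0','d0','w1','s2','d2'):
    d=load(f);w=cloud(d);hsv=cv2.cvtColor(d['image'],cv2.COLOR_RGB2HSV)
    cam=-cv2.Rodrigues(np.array(d['rvec'],float))[0].T@np.array(d['tvec'],float).ravel()
    m=((hsv[...,0]<8)|(hsv[...,0]>172))&(hsv[...,1]>140)&(abs(w[...,2]-210)<15)&(abs(w[...,0]-500)<25)&(abs(w[...,1]+320)<25)
    q=w[m].mean(0);u=(q-cam)/np.linalg.norm(q-cam);T.append(q+3.7*u)
    p=w[(w[...,2]>60)&(w[...,2]<170)&(abs(w[...,0]-540)<20)&(abs(w[...,1]+441)<20)]
    if len(p)>10:
        q=p.mean(0);u=q-cam;u[2]=0;u/=np.linalg.norm(u);P.append(q+3.9*u)
    print(f,cam.round(),T[-1].round(1),P[-1].round(1),len(p))
t=np.mean(T,0)[:2];p=np.mean(P,0)[:2];e=(p-t)/np.linalg.norm(p-t);print(t,p,np.linalg.norm(p-t),np.degrees(np.arctan2(e[1],e[0])))
seat=((t+34*e)+(p-92*e))/2;print('seat',seat)
plan([*(seat-110*e),256]);plan([*seat,256])
```

```text
s0 [ -10. -692.  718.] [ 499.2 -320.8  211.1] [ 542.1 -439.5  117.2] 266
d0 [  508. -1147.   652.] [ 499.6 -319.   212.1] [ 542.4 -438.   115.9] 224
w1 [387. -56. 454.] [ 499.6 -320.4  211.1] [ 541.7 -439.6   85.7] 205
s2 [ -10. -692.  718.] [ 499.4 -320.4  210.9] [ 542.1 -439.5  116.7] 270
d2 [  508. -1147.   652.] [ 499.6 -319.2  212.2] [ 542.4 -438.1  116.2] 223
[ 499.48645531 -319.96474315] [ 542.14790898 -438.94146879] 126.39406977054084 -70.27370256385268
seat [ 511.0288894 -352.1549499]
t 7.5 tcp [ 423.6 -208.6  255.3] yawY 19.77 tool shift/40 [-1.366  0.846 -0.017] q [-0.54  0.06  0.92  2.05 -0.05  1.05  0.75] F [ 0.1  1.6 -2.5] open 29.4 69.5
t 7.5 tcp [ 423.6 -208.6  255.3] yawY 19.77 tool shift/40 [-4.116  0.844 -0.017] q [-0.54  0.06  0.92  2.05 -0.05  1.05  0.75] F [ 0.1  1.6 -2.5] open 29.4 69.5
```

Emit:
send_rows(
  increments=[
    [1,[-0.15,0.15,0],0],
    [1,[-0.25,0.25,0],0],
    [1,[-0.25,0.25,0],0],
    [1,[-0.25,0.19,0],0],
    [1,[-0.3,0,0],0],
    [1,[-0.3,0,0],0],
    [1,[-0.3,0,0],0],
    [1,[-0.3,0,0],0],
    [1,[-0.3,0,0],0],
    [1,[-0.2,0,0],0],
    [1,[-0.1,0,0],0],
    [1,[0,0,0],0],
  ],
)

```text
t: 8.7
tool_pos: [491.7, -299.5, 255.3]
ee_rot: [-0.0, 0.576, 0.818, -0.0]
wrist_force: [0.2, 1.0, -2.2]
opening: 28.9
finger_force: 69.5
```

```bash
python3 -c "
from h import *
plan([511,-352.2,256])"
```

```text
t 8.7 tcp [ 491.7 -299.5  255.3] yawY 19.68 tool shift/40 [-1.403  0.011 -0.018] q [-0.28  0.33  0.9   1.84 -0.29  1.1   1.07] F [ 0.2  1.  -2.2] open 28.9 69.5
```

Emit:
send_rows(
  increments=[
    [1,[-0.15,0,0],0],
    [1,[-0.25,0,0],0],
    [1,[-0.25,0,0],0],
    [1,[-0.25,0,0],0],
    [1,[-0.25,0.01,0],0],
    [1,[-0.17,0,0],0],
    [1,[-0.08,0,0],0],
    [1,[0,0,0],0],
    [1,[0,0,0],0],
  ],
)

```text
t: 9.6
tool_pos: [510.9, -351.4, 255.3]
ee_rot: [-0.0, 0.576, 0.818, 0.0]
wrist_force: [0.3, 0.0, -2.5]
opening: 29.3
finger_force: 69.5
```

```bash
python3 -c "
from h import *
plan([511,-352.2,201]);a=snap('scene','s3');b=snap('side','d3')
c=np.hstack([cv2.resize(a['image'][130:310,260:440],(400,400)),cv2.resize(b['image'][120:300,220:400],(400,400))])
cv2.imwrite('pics/m3.png',c[:,:,::-1])"
```

```text
t 9.6 tcp [ 510.9 -351.4  255.3] yawY 19.71 tool shift/40 [-0.019 -0.003  1.356] q [-0.15  0.42  0.87  1.74 -0.35  1.14  1.17] F [ 0.3  0.  -2.5] open 29.3 69.5
```

View pics/m3.png

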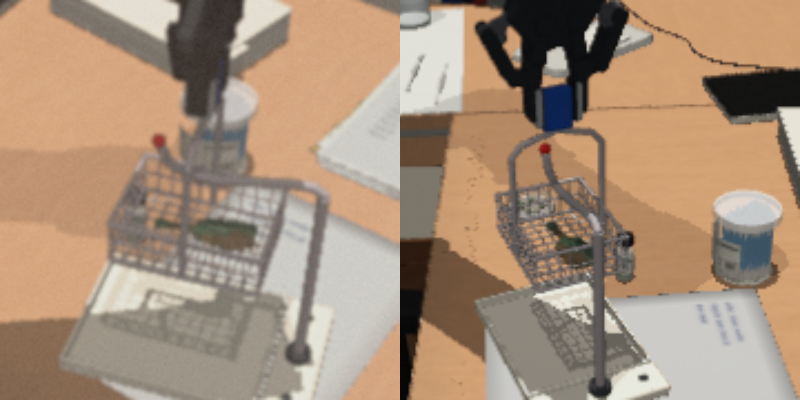

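The hook runs through the window under the bail and the basket hangs level. I'll lower it, slowing near contact.

Emit:
send_rows(
  increments=[
    [1,[-0.02,0,0.15],0],
    [1,[0,0,0.25],0],
    [1,[0,0,0.3],0],
    [1,[0,0,0.25],0],
    [1,[0,0,0.15],0],
    [1,[0,0,0.1],0],
    [1,[0,0,0],0],
    [1,[0,0,0],0],
  ],
)

```text
t: 10.5
tool_pos: [511.3, -352.5, 207.6]
ee_rot: [0.0, 0.576, 0.818, -0.0]
wrist_force: [0.1, -0.3, -2.4]
opening: 28.8
finger_force: 69.5
```

Emit:
send_rows(
  increments=[
    [1,[0,0,0.03],0],
    [1,[0,0,0.03],0],
    [1,[0,0,0.03],0],
    [1,[0,0,0.03],0],
    [1,[0,0,0],0],
  ],
)

```text
t: 11.0
tool_pos: [511.2, -352.3, 202.4]
ee_rot: [-0.0, 0.576, 0.818, -0.0]
wrist_force: [-0.0, 0.0, -2.2]
opening: 29.3
finger_force: 69.5
```

Emit:
send_rows(
  increments=[
    [1,[0,0,0.02],0],
    [1,[0,0,0.02],0],
    [1,[0,0,0],0],
  ],
)

```text
t: 11.3
tool_pos: [511.2, -352.4, 200.9]
ee_rot: [0.0, 0.576, 0.818, -0.0]
wrist_force: [0.0, -0.3, -1.5]
opening: 28.9
finger_force: 69.6
```

Emit:
send_rows(
  increments=[
    [1,[0,0,0.02],0],
    [1,[0,0,0],0],
  ],
)

```text
t: 11.5
tool_pos: [511.3, -352.5, 200.6]
ee_rot: [0.0, 0.576, 0.818, 0.0]
wrist_force: [-1.6, 1.7, 5.6]
opening: 28.8
finger_force: 70.5
```

Contact at the expected height. I'll ease the load off and open slowly.

Emit:
send_rows(
  increments=[
    [1,[0,0,-0.01],0],
    [0.3,[0,0,0],0],
    [0.25,[0,0,0],0],
    [0.2,[0,0,0],0],
    [0.15,[0,0,0],0],
    [0.1,[0,0,0],0],
    [0.05,[0,0,0],0],
    [0,[0,0,0],0],
    [-0.1,[0,0,0],0],
    [-0.2,[0,0,0],0],
    [-0.2,[0,0,0],0],
  ],
  squeeze=20,
)

```text
t: 12.6
tool_pos: [511.2, -352.3, 200.6]
ee_rot: [0.0, 0.576, 0.818, -0.0]
wrist_force: [0.5, 0.2, 0.7]
opening: 51.1
finger_force: 0.0
```

```bash
python3 -c "
from h import *
plan([511,-352.2,311]);a=snap('scene','s4');b=snap('side','d4')
c=np.hstack([cv2.resize(a['image'][130:310,260:440],(400,400)),cv2.resize(b['image'][120:300,220:400],(400,400))])
cv2.imwrite('pics/m4.png',c[:,:,::-1])"
```

```text
t 12.6 tcp [ 511.2 -352.3  200.6] yawY 19.71 tool shift/40 [ 0.005 -0.004 -2.761] q [-0.11  0.48  0.83  1.8  -0.41  1.04  1.22] F [0.5 0.2 0.7] open 51.1 0.0
```

View pics/m4.png

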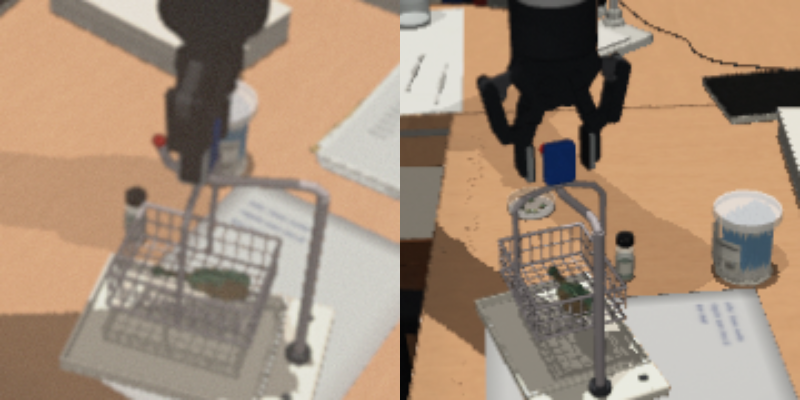

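The basket now hangs on the hook's seat with the grip between the open fingers. I'll open the gripper wider and withdraw straight up.

Emit:
send_rows(
  increments=[
    [-0.4,[0,0,0],0],
    [-0.4,[0,0,0],0],
    [-0.4,[0,0,-0.2],0],
    [-0.4,[0,0,-0.4],0],
    [-0.4,[0,0,-0.6],0],
    [-0.4,[0,0,-0.7],0],
    [-0.4,[0,0,-0.7],0],
    [-0.4,[0,0,-0.4],0],
    [-0.4,[0,0,0],0],
    [-0.4,[0,0,0],0],
    [-0.4,[0,0,0],0],
    [-0.4,[0,0,0],0],
  ],
)

```text
t: 13.9
tool_pos: [511.0, -352.1, 319.6]
ee_rot: [-0.001, 0.576, 0.818, -0.0]
wrist_force: [0.8, 0.8, 0.5]
opening: 59.9
finger_force: 0.0
```

Emit:
send_rows(
  increments=[
    [-0.4,[0,0,0],0],
    [-0.4,[0,0,0],0],
    [-0.4,[0,0,0],0],
    [-0.4,[0,0,0],0],
    [-0.4,[0,0,0],0],
    [-0.4,[0,0,0],0],
    [-0.4,[0,0,0],0],
    [-0.4,[0,0,0],0],
    [-0.4,[0,0,0],0],
    [-0.4,[0,0,0],0],
  ],
)

```text
t: 14.9
tool_pos: [511.2, -352.3, 320.5]
ee_rot: [-0.0, 0.576, 0.818, -0.0]
wrist_force: [0.4, -0.1, 0.1]
opening: 60.0
finger_force: 0.0
```

```bash
python3 -c "
from h import *
plan([511,-352.2,311]);a=snap('scene','s5');b=snap('side','d5')
c=np.hstack([cv2.resize(a['image'][130:310,200:440],(400,300)),cv2.resize(b['image'][120:300,220:400],(400,300))])
cv2.imwrite('pics/m5.png',c[:,:,::-1])
w=cloud(a);q=w[w[...,2]>0]
g=cv2.cvtColor(a['image'],cv2.COLOR_RGB2HSV);m=(g[...,0]>100)&(g[...,0]<130)&(g[...,1]>120)&(w[...,2]>180)&(w[...,2]<245)
print(w[m].mean(0),w[m].min(0),w[m].max(0))"
```

```text
t 14.9 tcp [ 511.2 -352.3  320.5] yawY 19.71 tool shift/40 [ 0.005 -0.004  0.238] q [-0.18  0.37  0.91  1.66 -0.3   1.26  1.13] F [ 0.4 -0.1  0.1] open 60.0 0.0
[  73.29088024 -316.9298272   233.17407394] [  36.54129726 -383.62257147  180.17386211] [556.03185789 481.80715581 244.94040191]
```

View pics/m5.png

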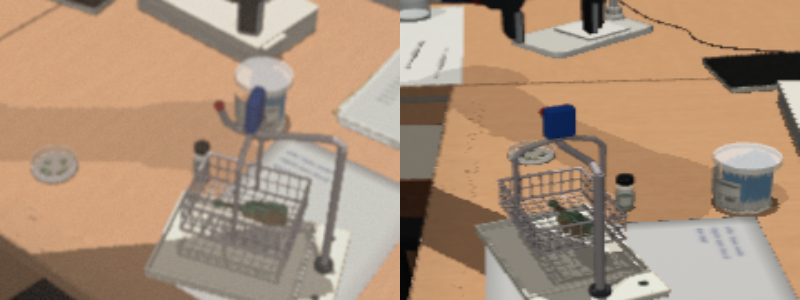

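The basket hangs free in the bend with the fragment inside, and the dish, vial and tub are in place. I'll check level numerically before handing in.

Run:
```python
from h import *
e=np.array([.3375,-.9413]);n=np.array([.9413,.3375]);s=np.array([511,-352.2])
for f in('s5','d5'):
    d=load(f);w=cloud(d);q=w.reshape(-1,3);q=q[~np.isnan(q[:,0])]
    l=np.c_[(q[:,:2]-s)@e,(q[:,:2]-s)@n,q[:,2]]
    for nm,lo,hi in(('-x',-75,-50),('+x',50,75)):
        k=l[(l[:,0]>lo)&(l[:,0]<hi)&(abs(l[:,1])<45)&(l[:,2]>45)&(l[:,2]<150)];print(f,nm,len(k),np.percentile(k[:,2],[3,97]).round())
    g=cv2.cvtColor(d['image'],cv2.COLOR_RGB2HSV).reshape(-1,3)[~np.isnan(w.reshape(-1,3)[:,0])]
    k=l[(g[:,0]>100)&(g[:,0]<130)&(g[:,1]>120)&(abs(l[:,0])<50)&(abs(l[:,1])<50)&(l[:,2]>185)&(l[:,2]<245)];print(' grip',len(k),k.min(0).round(),k.max(0).round())
```

```text
s5 -x 274 [ 66. 106.]
s5 +x 204 [ 64. 104.]Traceback (most recent call last):
  File "<stdin>", line 9, in <module>
    return umr_minimum(a, axis, None, out, keepdims, initial, where)
ValueError: zero-size array to reduction operation minimum which has no identity
```

Both ends are within 2 mm in height, so it is level. Handing in.

```bash
python3 -c "
from plant import r
print(r.sign_off())"
```

```text
the job is handed in; nothing more can be done
None
```

The basket hangs level and free on the hook over the tray with the fragment in it, the dish, vial and tub still stand where they were, and the job was handed in at about 15 s.

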